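Balance the hitch tongue, then unlatch it and hold it off the ball

ROBOT

A 6-joint arm with a two-finger parallel gripper is mounted at the origin on the work surface. World frame = base frame: x ahead of the robot, y to its left, z up, the work surface at z = 0. Lengths are in m, angles in rad, forces in N, time in s.
With the tool pointing down it reaches from about 0.3 to 0.775 m from the base axis. Payload 14.6 kg.
Tool frame: the origin (TCP) lies on the centre line of the jaws, within the pads' length; the fingertips stand 19 mm ahead of it and the grasp point (between the pads) is the TCP; y points along the fingers, x is the direction in which the jaws open and shut, and the axes are right-handed (so a half turn about y gives the same grasp; the last joint's range is limited). The gripper opens to 94 mm and grips with 3 to 60 N. Pads are 16 mm wide; open, the fingers measure 119 mm over their backs; the gripper's body (75 mm by 177 mm) begins 78 mm behind the grasp point.
Start: joints at [1.178, 0.3, 1.521, -0, 1.321, -0.067], TCP at [0.176, 0.521, 0.224] pointing down, gripper open.
Joint ranges: [-3.03, 3.03], [-0.79, 2.21], [0.23, 2.52], [-1.04, 4.18], [0, 3.07], [-2.55, 2.55]. Speed limits (rad/s): [2.22, 2.22, 2.57, 3.14, 3.14, 3.14].

INTERFACE

Orientations are given as [roll, pitch, yaw] about the fixed x, y, z axes, in that order (R = Rz(yaw) Ry(pitch) Rx(roll)).
In Python, from station import ctrl, optics gives the robot as it stands.
- The arm moves only by the tool jog_arm, never from a script. Its argument "targets" is a list of rows, each a list of 3 entries, a list of its own where there are three numbers: the finger opening in cm, from 0 to 9.4, then the shift along the tool's x, y, z in cm, then the turn about the tool's y in rad. A call has 1 to 10 rows; each row is the pose to reach, as a shift and turn from the pose commanded when the call began, along the tool's axes at that moment; what a row does not reach only later rows make up. A row lasts 1/10 s, in which the tool goes at most 50 mm and 8.59 degrees, less where a joint would pass 70% of its speed; a pose out of reach is approached as far as the arm can. A call with a gripper value outside its range is refused whole. The fingers move at their own pace and stop on an object; "grip_force" is the grip in N (left out, the last holds). Time passes only in rows, so rows that repeat a pose let the fingers close. It gives the time, the measured TCP pose, the force and the opening at its end, in the units of the state.
- ctrl.get_obs(): the state, without advancing time (a new reading comes with each control period).
- optics.camera(name): name is "side" or "top" or "wrist"; returns a dict with "img" (400x640x3 uint8, red, green, blue), "range_z" (400x640 float32, m along the optical axis (not along the pixel's ray), 0 where there is no reading), "camera_matrix" (3x3 intrinsics, pixels), "world_to_cam" (4x4, takes a point from world to camera coordinates); the wrist camera has in their place "mount" (4x4, takes a point from camera to tool coordinates, whose origin is the TCP and whose axes are the tool frame's). Camera axes: x right, y up, looking along -z (the intrinsics and any distortion apply to the point x, -y, -z); pixel columns grow to the right and rows downward; lengths in m; the calibration is good to about 2 mm. A picture is of the moment at which its call begins: read the wrist's pose just before it.
- ctrl.hand_in(): hands the job in, once; it reports no verdict.
The state is a dict: "time_s": time; "qpos": joint angles; "joint_vel": joint speeds; "tau": joint torques, N m; "ee_pos": TCP position; "eef_rot": TCP orientation; "force": force on the tool from outside, world axes, zero at the start; "moment": the same for the moment, N m; "grip_width": finger opening in m.
Only numpy, scipy, OpenCV 4.12 (cv2) and the standard library are available. Lean on these libraries where they do the work, as an engineer would, in place of code of your own. Each camera call takes 0.05 s, during which the arm holds its last target. There are 200 camera calls.

TASK

On the green hitch test stand, balance the blue tongue first: thread the wide steel collar and then the narrow brass collar down the post at its tail, each fully home, the narrow one on top of the wide one. Then pull the red latch handle sideways, away from the coupler, against its spring, and with the latch pulled lift the coupler up off the ball until its mouth is well clear above it. Finish while still holding the tongue raised and still in the gripper, with both collars on their post and everything else on the bench left where it was.

Things in the scene. Friction and masses are not known exactly. Their poses are not given: they have to be found in the camera images.
- stand: green hitch test stand bolted down, base plate 110 x 420 x 12 mm. Origin on the bench under the pivot pin; y along the tongue to the ball; -x is the side where the red latch handle stands; z up. Ball axis at y = +200 mm, collar post at y = -120 mm; pivot pin along x, 90 mm up; pivot cheeks at x = +-26 mm reach 117 mm up.
- tongue: blue tongue: beam 36 mm wide, 24 mm deep, with a coupler cup (72 mm dia, top 108 mm above the bench) over the ball. Origin on the pivot pin; axes as the stand's when down. The ball end swings up (positive turn about x) from 0 to a stop at 0.42 rad, well clear of the ball from 0.27. Nose heavy even with collars: 4 to 5 N at the latch handle lifts it. The closed latch's claw locks it to the ball.
- latch (a joint): travel in m of the latch along the tongue's -x axis (away from the coupler): 0 closed, stop at 0.020; the claw frees the ball beyond 0.012. Spring: 4 N when closed, 10 N at the stop; it snaps back when released.
- latch_grip (a point): grip point in the red latch handle, an upright plate 12 mm thick along the tongue's x, 36 mm wide along its y; its top is 18 mm above this point (155 mm above the bench when down), free all round above the coupler's top, which lies 29 mm below this point. 75 mm to -x of the ball axis when closed; moves with latch and tongue.
- post_base (a point): centre of the seat at the foot of the collar post (seat 52 mm dia, 106 mm above the bench when the tongue is down; z along the post). A collar is home when its underside centre is here. Post 16 mm dia, 50 mm high with a tapered tip, carried by the tongue's tail.
- second_seat (a point): point on the post's axis 20 mm above post_base: where the underside centre of the narrow collar is when it sits home on the wide one
- post_tip (a point): tip of the collar post, 50 mm above post_base
- mouth (a point): centre of the coupler cup's lower rim, 66 mm above the bench when down
- ball_top (a point): top of the 50 mm ball, 100 mm above the bench, on the ball's axis
- collar_wide: wide steel collar lying flat: 60 mm outside dia, 20 mm hole, 20 mm thick, about 0.4 kg; origin at the centre of its underside, z along its axis
- collar_narrow: narrow brass collar lying flat: 44 mm outside dia, 20 mm hole, 20 mm thick, about 0.2 kg; origin at the centre of its underside, z along its axis
- bar_end: dark solid steel bar end standing upright, 40 dia x 50 mm high; origin at the centre of its underside; leave alone
- tube_end: short steel tube end standing upright, 42 mm dia x 40 mm high, thin-walled; origin underside centre; leave alone
- pipe_end: copper pipe end standing upright, 48 mm dia x 60 mm high; origin underside centre; leave alone
- water_bottle: blue water bottle, 66 mm dia x 200 mm high; origin underside centre; leave alone
- grease_tin: yellow tin, 70 mm dia x 80 mm high; origin underside centre; leave alone
- spanner: steel spanner lying near the far edge; leave alone
- mallet: hammer lying at the robot's left; leave alone
There are look-alikes about, which are no part of the job. Leave any black look-alike of the collar_wide alone. Several things have the shape of the collar_narrow; the one meant has the colours described above.

How it is judged:
By the outcome, as a careful person would: the job done as asked, in the order asked, and still so for the second after the job is handed in, while the arm keeps its last pose, push and grip.
It also fails if it takes over 67 s, if anything falls off the work surface, if the arm or the gripper's body presses on something with over 40 N, if the wrist force passes 120 N, or if a joint passes its speed limit or range.

## Working session

There is one attempt and no reset: what is moved stays moved. The work goes in short steps, Python scripts to look and compute and a tool call to move; the robot and the scene stay as the last step left them, time stands still between calls to the robot, and variables do not carry over. Pictures are saved under pics/ and viewed, about 8 in all and at most 12, crops included, and the job is handed in when it is done.

Besides the shell and the picture viewer there is one more tool, called after "Emit:" as name(argument=value, ...), one argument or row to a line, values as JSON. jog_arm: Moves the arm, as the interface text tells. Its arguments: {"type":"object","properties":{"targets":{"type":"array","items":{"type":"array"}},"grip_force":{"type":"number"}},"required":["targets"]}

```bash
mkdir -p pics; ls
cat > h.py <<'E'
import numpy as np, cv2, pickle
from scipy.spatial.transform import Rotation as R
from station import ctrl, optics
def tool():
    o=ctrl.get_obs(); T=np.eye(4); T[:3,:3]=R.from_euler('xyz',o['eef_rot']).as_matrix(); T[:3,3]=o['ee_pos']; return T
def shot(name):
    T=tool(); c=optics.camera(name)
    c['c2w']=T@c['mount'] if 'mount' in c else np.linalg.inv(c['world_to_cam'])
    return c
def cloud(c):
    K=c['camera_matrix'];z=c['range_z'];v,u=np.mgrid[0:z.shape[0],0:z.shape[1]]
    P=np.stack([(u-K[0,2])/K[0,0]*z,-(v-K[1,2])/K[1,1]*z,-z],-1)
    return P@c['c2w'][:3,:3].T+c['c2w'][:3,3]
def ray(c,u,v,zp):
    K=c['camera_matrix'];d=c['c2w'][:3,:3]@np.array([(u-K[0,2])/K[0,0],-(v-K[1,2])/K[1,1],-1]);o=c['c2w'][:3,3]
    return o+d*(zp-o[2])/d[2]
def totool(p):
    T=tool(); return (np.linalg.inv(T)@np.append(p,1))[:3]*100
E
python3 - <<'E'
from h import *
o=ctrl.get_obs(); print({k:np.round(v,3) for k,v in o.items()})
print(tool().round(3))
for n in ['top','side','wrist']:
    c=shot(n); pickle.dump(c,open(n+'0.pkl','wb')); cv2.imwrite(f'pics/{n}0.png',c['img'][:,:,::-1]); print(n,c['camera_matrix'].round(1).tolist(),c['c2w'].round(3).tolist(),[k for k in c])
E
```

```text
pics
{'time_s': np.float64(0.0), 'qpos': array([ 1.178,  0.3  ,  1.522,  0.   ,  1.321, -0.067]), 'joint_vel': array([ 0.001, -0.002, -0.001, -0.001,  0.002, -0.001]), 'tau': array([ 1.0000e-03, -5.3180e+01, -3.5274e+01,  7.1000e-02,  2.4000e-02,
       -0.0000e+00]), 'ee_pos': array([0.176, 0.521, 0.224]), 'eef_rot': array([-1.571e+00,  1.000e-03,  1.245e+00]), 'force': array([0.05 , 0.794, 0.048]), 'moment': array([-0.005,  0.001, -0.006]), 'grip_width': np.float64(0.094)}
[[ 0.32  -0.    -0.947  0.176]
 [ 0.947 -0.001  0.32   0.521]
 [-0.001 -1.     0.     0.224]
 [ 0.     0.     0.     1.   ]]
top [[381.0, 0.0, 321.4], [0.0, 381.0, 201.4], [0.0, 0.0, 1.0]] [[0.014, 0.993, -0.116, 0.385], [-1.0, 0.012, -0.015, -0.009], [-0.013, 0.116, 0.993, 1.416], [0.0, 0.0, 0.0, 1.0]] ['img', 'range_z', 'camera_matrix', 'world_to_cam', 'c2w']
side [[486.8, 0.0, 318.5], [0.0, 486.8, 200.0], [0.0, 0.0, 1.0]] [[0.822, 0.399, -0.406, -0.021], [-0.569, 0.584, -0.579, -0.781], [0.006, 0.707, 0.707, 1.071], [0.0, 0.0, 0.0, 1.0]] ['img', 'range_z', 'camera_matrix', 'world_to_cam', 'c2w']
wrist [[282.7, 0.0, 317.0], [0.0, 282.7, 197.2], [0.0, 0.0, 1.0]] [[0.321, -0.907, -0.272, 0.097], [0.947, 0.307, 0.093, 0.549], [-0.001, -0.287, 0.958, 0.383], [0.0, 0.0, 0.0, 1.0]] ['img', 'range_z', 'camera_matrix', 'mount', 'c2w']
```

View pics/top0.png

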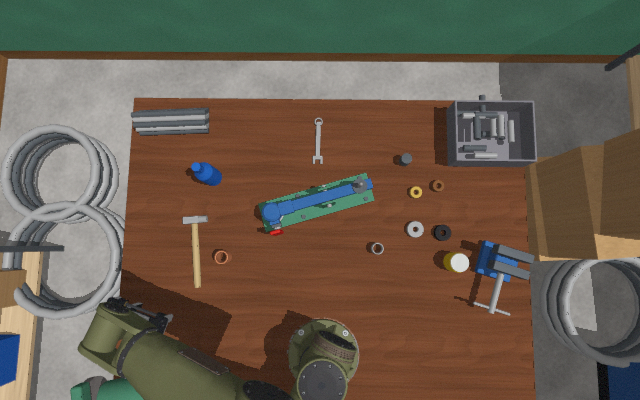

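View pics/side0.png

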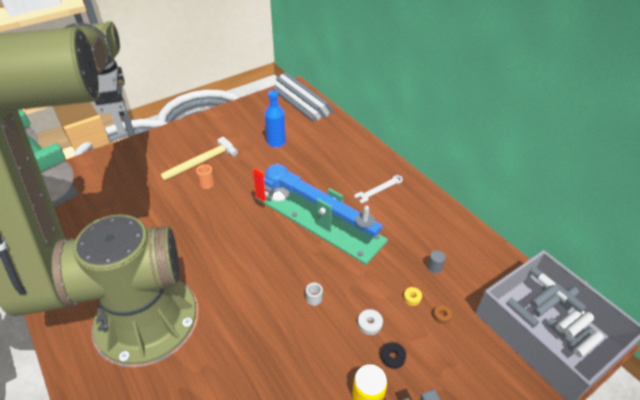

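The top view shows the steel collar at (415,229), with its black look-alike at (442,233). The brass (yellow) collar is at (416,192), with a copper-brown look-alike at (437,186). The post is near (362,185), the coupler near (270,212), and the red handle near (276,232).

```bash
cat > m.py <<'E'
from h import *
def blob(c,mask,u0,v0,rad):
    v,u=np.mgrid[0:400,0:640]; m=mask&(np.hypot(u-u0,v-v0)<rad); return m
for n,pts in dict(top=dict(wide=(415,229),nar=(416,192),post=(362,185),red=(276,232),cup=(268,212)),side=dict(wide=(370,321),nar=(413,296),post=(366,212),red=(259,184),cup=(276,176))).items():
    c=pickle.load(open(n+'0.pkl','rb')); P=cloud(c); hsv=cv2.cvtColor(c['img'],cv2.COLOR_RGB2HSV); H,S,V=[hsv[...,i].astype(int) for i in range(3)]
    M=dict(wide=(S<60)&(V>100),nar=(H>18)&(H<32)&(S>100)&(V>80),post=(S<70)&(V>90),red=((H<6)|(H>174))&(S>190)&(V>120),cup=(H>100)&(H<120)&(S>150))
    for k,(u,v) in pts.items():
        m=blob(c,M[k],u,v,20); vs,us=np.where(m); Q=P[m]; ok=c['range_z'][m]>0
        print(n,k,m.sum(),'px',us.min(),us.max(),vs.min(),vs.max(),'z pct',np.percentile(Q[ok][:,2],[5,50,90,99]).round(3),'med',np.median(Q[ok],0).round(3))
        if k in('wide','nar'):
            # ring top: filled outer contour centre -> ray on z=.02
            cs,_=cv2.findContours(m.astype(np.uint8),0,1); cc=max(cs,key=cv2.contourArea); e=cv2.fitEllipse(cc)
            t=Q[ok&(abs(Q[:,2]-.02)<.008)]; 
            print('   ell',np.round(e,1).tolist() if 0 else e,'ray',ray(c,*e[0],.018).round(4),'topmid',((t.max(0)+t.min(0))/2).round(4),np.ptp(t,axis=0).round(3))
        if k in('post','red'):
            top=Q[ok]; zt=np.percentile(top[:,2],97); t=top[top[:,2]>zt-.012]; print('   top',t.mean(0).round(4),np.ptp(t,axis=0).round(3),len(t))
    # tongue beam line: blue points, z>.09 
    m=M['cup']&(c['range_z']>0)&(P[...,2]>.08)&(P[...,2]<.115)&(abs(P[...,0]-.5)<.2)&(abs(P[...,1])<.35)
    Q=P[m]; print(n,'beam',len(Q)); b=Q[:,:2]; mu=b.mean(0); w=np.linalg.svd(b-mu,full_matrices=False)[2][0]; print('  dir',w,'yaw',np.arctan2(w[1],w[0]),'mu',mu, 'ends',((b-mu)@w).min(),((b-mu)@w).max())
    g=(H>60)&(H<95)&(S>80)&(P[...,2]<.03)&(P[...,2]>.004)&(abs(P[...,0]-.45)<.2)&(abs(P[...,1])<.35); q=P[g][:,:2].astype(np.float32); print('  plate',len(q),cv2.minAreaRect(q))
E
python3 m.py
```

```text
top wide 195 px 407 423 221 237 z pct [0.014 0.019 0.024 0.027] med [ 0.451 -0.331  0.019]
   ell ((415.0638427734375, 228.84768676757812), (15.615862846374512, 15.901676177978516), 109.52972412109375) ray [ 0.4514 -0.3314  0.018 ] topmid [ 0.451  -0.3309  0.0201] [0.058 0.059 0.016]
top nar 100 px 410 421 186 197 z pct [0.007 0.019 0.024 0.027] med [ 0.587 -0.333  0.019]
   ell ((415.4331970214844, 191.8701934814453), (10.880755424499512, 11.840032577514648), 67.9428939819336) ray [ 0.5878 -0.3347  0.018 ] topmid [ 0.5888 -0.3353  0.02  ] [0.041 0.042 0.014]
top post 176 px 349 374 173 203 z pct [0.011 0.105 0.115 0.157] med [ 0.59  -0.126  0.105]
   top [ 0.594  -0.1206  0.1534] [0.014 0.011 0.011] 16
top red 60 px 270 283 229 235 z pct [0.074 0.152 0.157 0.16 ] med [0.428 0.16  0.152]
   top [0.429  0.1627 0.1538] [0.017 0.033 0.011] 39
top cup 416 px 262 287 202 224 z pct [0.094 0.106 0.11  0.113] med [0.502 0.175 0.106]
top beam 1162
  dir [ 0.30447513 -0.95252028] yaw -1.2614089745994956 mu [0.53530306 0.06687762] ends -0.15600583911154256 0.24019008977264544
  plate 1525 ((0.5
[... 615 characters left out ...]
] topmid [ 0.5878 -0.3357  0.0184] [0.044 0.043 0.012]
side post 370 px 348 381 193 226 z pct [-0.001  0.105  0.138  0.155] med [ 0.598 -0.119  0.105]
   top [ 0.5918 -0.1236  0.1493] [0.016 0.012 0.017] 33
side red 261 px 253 264 169 200 z pct [0.058 0.11  0.152 0.156] med [0.426 0.159 0.11 ]
   top [0.4281 0.1593 0.1513] [0.016 0.035 0.013] 50
side cup 514 px 266 295 166 190 z pct [0.08  0.103 0.108 0.111] med [0.497 0.159 0.103]
side beam 1400
  dir [ 0.30970885 -0.95083144] yaw -1.2559095187143388 mu [0.53545442 0.04258663] ends -0.17057691387737134 0.21990152856572043
  plate 2513 ((0.5468019247055054, 0.008049800992012024), (0.10353856533765793, 0.37657612562179565), 18.23044776916504)
```

View pics/wrist0.png

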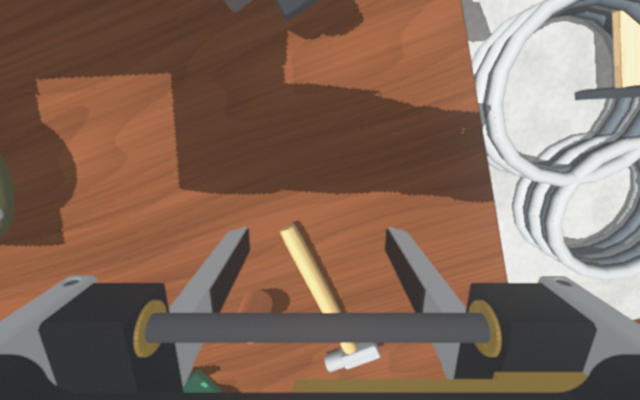

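Emit:
jog_arm(
  targets=[
    [9.4, [-32.4, -2.6, -29.3], 0.93],
    [9.4, [-32.4, -2.6, -29.3], 0.93],
    [9.4, [-32.4, -2.6, -29.3], 0.93],
    [9.4, [-32.4, -2.6, -29.3], 0.93],
    [9.4, [-32.4, -2.6, -29.3], 0.93],
    [9.4, [-32.4, -2.6, -29.3], 0.93],
    [9.4, [-32.4, -2.6, -29.3], 0.93],
    [9.4, [-32.4, -2.6, -29.3], 0.93],
    [9.4, [-72, -2.6, -53.3], 0.93],
    [9.4, [-72, -2.6, -53.3], 0.93],
  ],
)

```text
time_s: 1.15
ee_pos: [0.3581, 0.0555, 0.2488]
eef_rot: [-1.571, -0.0, 0.315]
force: [0.5, 0.5, 0.4]
grip_width: 0.0944
```

Emit:
jog_arm(
  targets=[
    [9.4, [-3, 0, -37.5], 0],
    [9.4, [-3, 0, -37.5], 0],
    [9.4, [-3, 0, -37.5], 0],
    [9.4, [-3, 0, -37.5], 0],
    [9.4, [-3, 0, -37.5], 0],
    [9.4, [-3, 9, -37.5], 0],
    [9.4, [-3, 9, -37.5], 0],
    [9.4, [-3, 9, -37.5], 0],
    [9.4, [-3, 9, -37.5], 0],
    [9.4, [-3, 9, -37.5], 0],
  ],
)

```text
time_s: 2.15
ee_pos: [0.4453, -0.3086, 0.1575]
eef_rot: [-1.569, 0.001, 0.314]
force: [-0.4, 0.6, 1.1]
grip_width: 0.0939
```

```bash
cat > w.py <<'E'
import sys
from h import *
# usage: w.py kind x y ztop
k,x,y,zt=sys.argv[1],*map(float,sys.argv[2:5])
c=shot('wrist'); P=cloud(c); T=tool(); o=ctrl.get_obs()
cv2.imwrite(f"pics/w{o['time_s']:.2f}.png",c['img'][:,:,::-1]); print(f"pics/w{o['time_s']:.2f}.png",T[:3,3].round(4),o['eef_rot'].round(3))
hsv=cv2.cvtColor(c['img'],cv2.COLOR_RGB2HSV); H,S,V=[hsv[...,i].astype(int) for i in range(3)]
M=dict(steel=(S<60)&(V>90),brass=(H>18)&(H<32)&(S>100)&(V>60),red=((H<6)|(H>174))&(S>150)&(V>80),any=V>=0)[k]
near=np.hypot(P[...,0]-x,P[...,1]-y)<.045
m=M&near&(c['range_z']>0)&(abs(P[...,2]-zt)<.006)
q=P[m]; print(len(q),'z',np.median(q[:,2]).round(4)); 
mid=(q.max(0)+q.min(0))/2; 
(cx,cy),r=cv2.minEnclosingCircle(q[:,:2].astype(np.float32)); print('mid',mid.round(4),'ptp',np.ptp(q,axis=0).round(4),'circ',round(cx,4),round(cy,4),round(r,4))
cs,_=cv2.findContours((m*255).astype(np.uint8),0,1); e=cv2.fitEllipse(cv2.convexHull(max(cs,key=cv2.contourArea))); p=ray(c,*e[0],zt); print('ell',e,'->',p.round(4))
for n,pp in (('circ',np.array([cx,cy,zt])),('ell',p)): print(n,'tool shift cm',totool(pp).round(2))
E
python3 w.py steel .451 -.332 .02
```

```text
pics/w2.20.png [ 0.4457 -0.3081  0.1588] [-1.57   0.     0.315]
1881 z 0.0186
mid [ 0.4516 -0.3308  0.0174] ptp [0.0586 0.0592 0.0069] circ 0.4518 -0.3307 0.03
ell ((316.0428466796875, 212.11370849609375), (50.554691314697266, 52.51139450073242), 93.22913360595703) -> [ 0.4512 -0.329   0.02  ]
circ tool shift cm [-0.12 13.88 -2.35]
ell tool shift cm [-0.12 13.88 -2.17]
```

Emit:
jog_arm(
  targets=[
    [9.4, [-0.1, 3, -2.25], 0],
    [9.4, [-0.1, 8, -2.25], 0],
    [9.4, [-0.1, 12, -2.25], 0],
    [9.4, [-0.1, 13.6, -2.25], 0],
    [9.4, [-0.1, 13.6, -2.25], 0],
    [5, [-0.1, 13.6, -2.25], 0],
    [5, [-0.1, 13.6, -2.25], 0],
    [5, [-0.1, 13.6, -2.25], 0],
    [5, [-0.1, 13.6, -2.25], 0],
    [5, [-0.1, 13.6, -2.25], 0],
  ],
  grip_force=35,
)

```text
time_s: 3.2
ee_pos: [0.4518, -0.3303, 0.0233]
eef_rot: [-1.571, -0.0, 0.315]
force: [-3.0, 1.8, 6.9]
grip_width: 0.0599
```

Emit:
jog_arm(
  targets=[
    [5, [0, 0, 0], 0],
    [5, [0, 0, 0], 0],
    [5, [0, -5, 0], 0],
    [5, [0, -10, 0], 0],
    [5, [0, -15, 0], 0],
    [5, [0, -18, 0], 0],
    [5, [0, -18, 0], 0],
    [5, [0, -18, 0], 0],
  ],
)

```text
time_s: 4.0
ee_pos: [0.4514, -0.3298, 0.2016]
eef_rot: [-1.57, 0.001, 0.315]
force: [-0.3, 0.4, -4.8]
grip_width: 0.06
```

```bash
python3 w.py steel .451 -.331 .2
python3 - <<'E'
from h import *
for n in ['side']:
    c=shot(n); pickle.dump(c,open(n+'1.pkl','wb')); cv2.imwrite(f'pics/{n}1.png',cv2.resize(c['img'][100:400,200:600,::-1],None,fx=1.5,fy=1.5))
print(ctrl.get_obs()['force'],ctrl.get_obs()['grip_width'], totool([.593,-.121,.2]))
E
```

```text
pics/w4.05.png [ 0.4512 -0.3296  0.2007] [-1.568  0.002  0.315]
5739 z 0.1968
mid [ 0.4493 -0.3297  0.2   ] ptp [0.0796 0.0593 0.012 ] circ 0.4493 -0.3204 0.0419
ell ((317.41485595703125, 248.1493682861328), (84.07938385009766, 92.8086166381836), 90.07977294921875) -> [ 0.4512 -0.3264  0.2   ]
circ tool shift cm [0.11 0.07 0.93]
ell tool shift cm [0.11 0.07 0.3 ]
[-0.04145988  0.10160256 -4.84394846] 0.05989573890029507 [19.95143975  0.04480639 15.43407327]
```

Emit:
jog_arm(
  targets=[
    [5, [5, 0, 2], 0],
    [5, [10, 0, 4], 0],
    [5, [14, 0, 6], 0],
    [5, [18, 0, 8], 0],
    [5, [20, 0, 8.5], 0],
    [5, [20, 0, 8.5], 0],
    [5, [20, 0, 8.5], 0],
    [5, [20, 0, 8.5], 0],
  ],
)

```text
time_s: 4.9
ee_pos: [0.6148, -0.188, 0.2016]
eef_rot: [-1.57, 0.001, 0.314]
force: [-0.2, 0.1, -3.5]
grip_width: 0.0598
```

```bash
python3 w.py steel .593 -.121 .153; python3 w.py steel .593 -.121 .106;ls pics
```

```text
pics/w4.95.png [ 0.6148 -0.1881  0.2021] [-1.57e+00  1.00e-03  3.14e-01]
366 z 0.1515
mid [ 0.595  -0.1198  0.1521] ptp [0.0153 0.0154 0.0086] circ 0.5952 -0.1198 0.008
ell ((319.3794860839844, 132.04270935058594), (21.035993576049805, 21.777891159057617), 20.83477783203125) -> [ 0.595  -0.1194  0.153 ]
circ tool shift cm [0.25 4.91 7.1 ]
ell tool shift cm [0.24 4.91 7.14]
pics/w5.00.png [ 0.6149 -0.1881  0.2024] [-1.57   0.     0.314]
734 z 0.1047
mid [ 0.5951 -0.1301  0.1055] ptp [0.0507 0.0709 0.011 ] circ 0.5962 -0.1299 0.0357
ell ((320.2998046875, 111.43671417236328), (24.975257873535156, 51.61309051513672), 97.50311279296875) -> [ 0.5917 -0.1056  0.106 ]
circ tool shift cm [0.02 9.64 6.11]
ell tool shift cm [0.34 9.64 8.56]
side0.png
side1.png
top0.png
w2.20.png
w4.05.png
w4.95.png
w5.00.png
wrist0.png
```

View pics/w4.95.png

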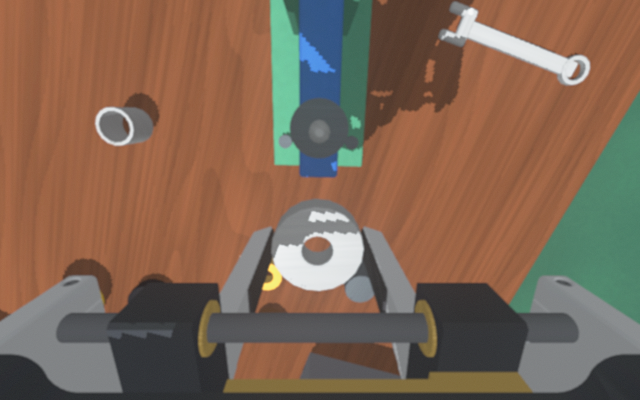

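The held collar is at about (317,250) in the wrist view. The post, with its tip at (319,131), is ahead of it on the tongue's tail.

```bash
cat > hole.py <<'E'
import sys
from h import *
# centre of the hole of the held collar, in tool cm
dz=float(sys.argv[1])  # top face above TCP
c=shot('wrist'); P=cloud(c); T=tool(); zt=T[2,3]+dz
top=((abs(P[...,2]-zt)<.004)&(c['range_z']>0)).astype(np.uint8); top[:,:240]=0; top[:,400:]=0
cs,h=cv2.findContours(top,cv2.RETR_CCOMP,cv2.CHAIN_APPROX_NONE)
for k,hh in zip(cs,h[0]):
    if len(k)>25:
        e=cv2.fitEllipse(k); p=ray(c,*e[0],zt); print('hole' if hh[3]>=0 else 'outer',len(k),np.round(e[0],1),np.round(e[1],1),totool(p).round(2))
E
python3 hole.py -.002
```

```text
outer 430 [317.3 247.8] [ 78.4 108.7] [0.07 0.2  0.34]
hole 105 [317.5 250.3] [29.7 33.3] [0.08 0.2  0.17]
```

Emit:
jog_arm(
  targets=[
    [5, [0.1, 0, 3], 0],
    [5, [0.2, 0, 6], 0],
    [5, [0.2, 0, 6.95], 0],
    [5, [0.2, 0, 6.95], 0],
    [5, [0.2, 1, 6.95], 0],
    [5, [0.2, 2, 6.95], 0],
    [5, [0.2, 2.6, 6.95], 0],
    [5, [0.2, 3.2, 6.95], 0],
    [5, [0.2, 3.2, 6.95], 0],
  ],
)

```text
time_s: 5.95
ee_pos: [0.5956, -0.1208, 0.1694]
eef_rot: [-1.57, 0.002, 0.315]
force: [-0.4, -0.8, -4.7]
grip_width: 0.06
```

Emit:
jog_arm(
  targets=[
    [5, [0, 0.8, 0], 0],
    [5, [0, 1.6, 0], 0],
    [5, [0, 2.2, 0], 0],
    [5, [0, 2.8, 0], 0],
    [5, [0, 3.3, 0], 0],
    [5, [0, 3.6, 0], 0],
    [5, [0, 3.6, 0], 0],
  ],
)

```text
time_s: 6.65
ee_pos: [0.5958, -0.1205, 0.1341]
eef_rot: [-1.57, 0.001, 0.315]
force: [-2.6, 2.0, -5.9]
grip_width: 0.0602
```

Emit:
jog_arm(
  targets=[
    [5, [0, 0.3, 0], 0],
    [5, [0, 0.4, 0], 0],
    [5, [0, 0.5, 0], 0],
    [5, [0, 0.55, 0], 0],
    [5, [0, 0.55, 0], 0],
  ],
)

```text
time_s: 7.15
ee_pos: [0.5959, -0.1204, 0.1295]
eef_rot: [-1.571, 0.0, 0.315]
force: [-5.5, 2.9, -0.6]
grip_width: 0.0598
```

Emit:
jog_arm(
  targets=[
    [7, [0, 0.05, 0], 0],
    [8.5, [0, 0.05, 0], 0],
    [8.5, [0, 0.05, 0], 0],
    [8.5, [0, 0.05, 0], 0],
    [8.5, [0, -3, 0], 0],
    [8.5, [0, -7, 0], 0],
    [8.5, [0, -7, -3], 0],
    [8.5, [0, -7, -7], 0],
    [8.5, [0, -7, -7], 0],
    [8.5, [0, -7, -7], 0],
  ],
)

```text
time_s: 8.15
ee_pos: [0.6176, -0.1877, 0.1988]
eef_rot: [-1.571, 0.0, 0.314]
force: [0.2, 0.3, 0.4]
grip_width: 0.0847
```

```bash
python3 w.py any .595 -.12 .126; python3 w.py steel .595 -.12 .153|head -3; python3 -c "
from h import *
print(totool([.5883,-.3355,.2]))"
```

```text
pics/w8.20.png [ 0.6175 -0.1869  0.1989] [-1.571  0.     0.315]
3851 z 0.1246
mid [ 0.5972 -0.1206  0.1261] ptp [0.0593 0.0595 0.0116] circ 0.597 -0.1205 0.03
ell ((317.642578125, 129.88870239257812), (73.3157958984375, 75.33817291259766), 2.7024686336517334) -> [ 0.5967 -0.1194  0.126 ]
circ tool shift cm [0.1  7.3  6.95]
ell tool shift cm [0.11 7.3  7.06]
pics/w8.25.png [ 0.6176 -0.1865  0.1991] [-1.571  0.     0.315]
377 z 0.1515
mid [ 0.5952 -0.1198  0.1519] ptp [0.0153 0.0152 0.0096] circ 0.5952 -0.1198 0.0078
[ -7.40399308  -0.0896999  -13.25435644]
```

The wide collar's top measures 20 mm above the seat, so it is home. Next is the narrow one.

Emit:
jog_arm(
  targets=[
    [8, [-2, 0, -4], 0],
    [8, [-4, 0, -8], 0],
    [8, [-6, 2, -11], 0],
    [8, [-7.4, 4, -11.2], 0],
    [8, [-7.4, 4, -11.2], 0],
    [8, [-7.4, 4, -11.2], 0],
    [8, [-7.4, 4, -11.2], 0],
  ],
)

```text
time_s: 8.95
ee_pos: [0.5832, -0.3155, 0.1609]
eef_rot: [-1.572, -0.002, 0.317]
force: [0.1, 0.4, 0.6]
grip_width: 0.0801
```

```bash
python3 w.py brass .588 -.336 .02
```

```text
pics/w9.00.png [ 0.5831 -0.3156  0.1607] [-1.572e+00 -1.000e-03  3.170e-01]
892 z 0.0186
mid [ 0.5887 -0.3349  0.0175] ptp [0.0427 0.0427 0.0064] circ 0.5892 -0.335 0.022
ell ((315.587158203125, 208.51846313476562), (36.852725982666016, 37.91947555541992), 79.77320098876953) -> [ 0.5883 -0.3335  0.02  ]
circ tool shift cm [-0.05 14.07 -2.01]
ell tool shift cm [-0.09 14.07 -1.84]
```

Emit:
jog_arm(
  targets=[
    [8, [-0.1, 3, -1.95], 0],
    [8, [-0.1, 8, -1.95], 0],
    [8, [-0.1, 12, -1.95], 0],
    [8, [-0.1, 13.75, -1.95], 0],
    [8, [-0.1, 13.75, -1.95], 0],
    [3.5, [-0.1, 13.75, -1.95], 0],
    [3.5, [-0.1, 13.75, -1.95], 0],
    [3.5, [-0.1, 13.75, -1.95], 0],
    [3.5, [-0.1, 13.75, -1.95], 0],
    [3.5, [-0.1, 13.75, -1.95], 0],
  ],
  grip_force=30,
)

```text
time_s: 10.0
ee_pos: [0.5872, -0.3354, 0.0219]
eef_rot: [-1.571, -0.0, 0.315]
force: [1.1, 0.7, 1.1]
grip_width: 0.0436
```

Emit:
jog_arm(
  targets=[
    [3.5, [0, 0, 0], 0],
    [3.5, [0, 0, 0], 0],
    [3.5, [0, -5, 0], 0],
    [3.5, [0, -10, 0], 0],
    [3.5, [0, -15, 0], 0],
    [3.5, [2, -19, 3], 0],
    [3.5, [5, -19, 7], 0],
    [3.5, [7.3, -19, 12], 0],
    [3.5, [7.3, -19, 13], 0],
    [3.5, [7.3, -19, 13], 0],
  ],
)

```text
time_s: 11.0
ee_pos: [0.6162, -0.1869, 0.2115]
eef_rot: [-1.57, 0.001, 0.318]
force: [-0.1, -0.6, -1.7]
grip_width: 0.043
```

```bash
python3 hole.py -.003; python3 w.py steel .595 -.12 .153
```

```text
outer 301 [317.4 248.2] [58.9 88.2] [0.16 0.3  0.42]
hole 85 [317.5 250. ] [27.2 31.2] [0.16 0.3  0.3 ]
pics/w11.10.png [ 0.616  -0.1898  0.2115] [-1.571  0.     0.315]
338 z 0.1515
mid [ 0.5952 -0.1199  0.1516] ptp [0.0154 0.0153 0.0082] circ 0.5951 -0.12 0.0079
ell ((318.01605224609375, 129.8993377685547), (20.339542388916016, 20.599414825439453), 1.2024694681167603) -> [ 0.595  -0.1196  0.153 ]
circ tool shift cm [0.17 5.85 7.28]
ell tool shift cm [0.18 5.85 7.32]
```

```bash
python3 hole.py -.003; python3 w.py steel .595 -.12 .153|tail -2; python3 -c "
from h import *
print(tool()[:3,3])"
```

```text
outer 295 [317.5 248.2] [59.  88.3] [0.12 0.3  0.31]
hole 82 [317.5 250. ] [27.  31.3] [0.12 0.3  0.18]
circ tool shift cm [0.22 5.84 7.28]
ell tool shift cm [0.2  5.84 7.41]
[ 0.61597249 -0.19056077  0.21138831]
```

Emit:
jog_arm(
  targets=[
    [3.5, [0.1, 0, 3.5], 0],
    [3.5, [0.2, 0, 6.5], 0],
    [3.5, [0.2, 0, 7.35], 0],
    [3.5, [0.2, 0, 7.35], 0],
    [3.5, [0.2, 1.5, 7.35], 0],
    [3.5, [0.2, 2.7, 7.35], 0],
    [3.5, [0.2, 3.4, 7.35], 0],
    [3.5, [0.2, 4, 7.35], 0],
    [3.5, [0.2, 4.2, 7.35], 0],
    [3.5, [0.2, 4.2, 7.35], 0],
  ],
)

```text
time_s: 12.2
ee_pos: [0.5954, -0.1188, 0.1696]
eef_rot: [-1.571, 0.0, 0.315]
force: [0.2, -0.2, -2.2]
grip_width: 0.0426
```

Emit:
jog_arm(
  targets=[
    [3.5, [0, 0.6, 0], 0],
    [3.5, [0, 1.1, 0], 0],
    [3.5, [0, 1.5, 0], 0],
    [3.5, [0, 1.8, 0], 0],
    [3.5, [0, 1.8, 0], 0],
  ],
)

```text
time_s: 12.7
ee_pos: [0.5952, -0.1186, 0.1511]
eef_rot: [-1.57, 0.001, 0.315]
force: [-0.0, -0.2, -2.1]
grip_width: 0.0424
```

Emit:
jog_arm(
  targets=[
    [3.5, [0, 0.2, 0], 0],
    [3.5, [0, 0.3, 0], 0],
    [3.5, [0, 0.35, 0], 0],
    [3.5, [0, 0.35, 0], 0],
  ],
)

```text
time_s: 13.1
ee_pos: [0.5954, -0.1187, 0.1482]
eef_rot: [-1.571, -0.0, 0.315]
force: [0.3, -0.1, -1.9]
grip_width: 0.0425
```

Emit:
jog_arm(
  targets=[
    [3.5, [0, 0.1, 0], 0],
    [3.5, [0, 0.1, 0], 0],
    [5, [0, 0.1, 0], 0],
    [6.5, [0, 0.1, 0], 0],
    [6.5, [0, 0.1, 0], 0],
    [6.5, [0, -3, 0], 0],
    [6.5, [0, -6, 0], 0],
    [6.5, [0, -6, -4], 0],
    [6.5, [0, -6, -7], 0],
    [6.5, [0, -6, -7], 0],
  ],
)

```text
time_s: 14.1
ee_pos: [0.6173, -0.1882, 0.2077]
eef_rot: [-1.571, 0.0, 0.312]
force: [-0.8, -0.1, 0.2]
grip_width: 0.0649
```

```bash
python3 w.py any .595 -.12 .146; python3 w.py any .595 -.12 .126
python3 - <<'E'
from h import *
c=shot('side'); cv2.imwrite('pics/side2.png',cv2.resize(c['img'][130:300,220:480,::-1],None,fx=3,fy=3))
E
```

```text
pics/w14.15.png [ 0.617  -0.1865  0.2076] [-1.57   0.     0.313]
2232 z 0.1446
mid [ 0.5967 -0.1188  0.1461] ptp [0.0436 0.0431 0.0117] circ 0.5966 -0.119 0.022
ell ((318.2085876464844, 128.35665893554688), (56.32759094238281, 57.681854248046875), 177.9821319580078) -> [ 0.5963 -0.1181  0.146 ]
circ tool shift cm [0.15 6.16 7.05]
ell tool shift cm [0.14 6.16 7.14]
pics/w14.20.png [ 0.6169 -0.1854  0.2077] [-1.57   0.     0.314]
1534 z 0.1246
mid [ 0.5971 -0.1206  0.127 ] ptp [0.0591 0.0593 0.0099] circ 0.5971 -0.1207 0.03
ell ((317.8516845703125, 130.89356994628906), (70.51915740966797, 72.40960693359375), 0.23081524670124054) -> [ 0.5967 -0.1194  0.126 ]
circ tool shift cm [0.12 8.17 6.76]
ell tool shift cm [0.13 8.17 6.9 ]
```

View pics/side2.png

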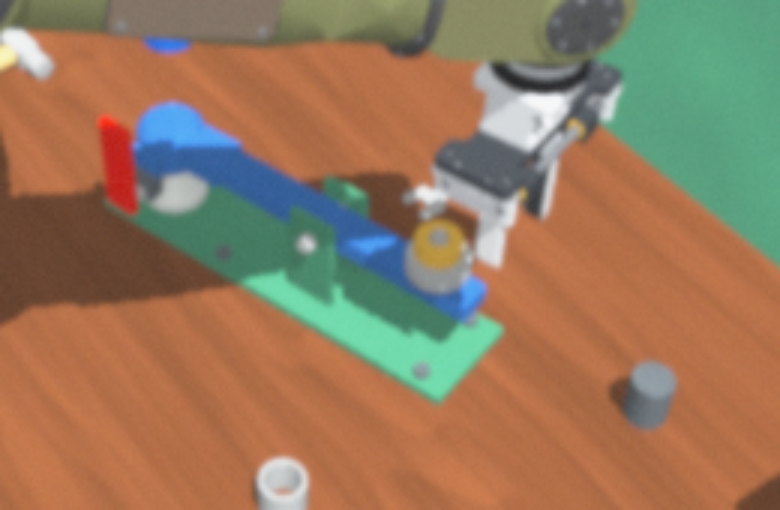

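Both collars are stacked: the brass top is 20 mm above the wide's top, which is 20 mm above the seat. Now to the latch handle.

Emit:
jog_arm(
  targets=[
    [6.5, [-1, -3, 2], 0],
    [6.5, [-2, -4, 6], 0],
    [6.5, [-3, -4, 11], 0],
    [6.5, [-4, -4, 16], 0],
    [6.5, [-5, -4, 21], 0],
    [6.5, [-6, -4, 26], 0],
    [6.5, [-7, -4, 31], 0],
    [6.5, [-7.5, -4, 36], 0],
    [6.5, [-7.5, -4, 36], 0],
    [6.5, [-7.5, -4, 36], 0],
  ],
)

```text
time_s: 15.25
ee_pos: [0.4334, 0.1351, 0.2485]
eef_rot: [-1.571, -0.001, 0.318]
force: [0.4, -0.7, -0.5]
grip_width: 0.065
```

Emit:
jog_arm(
  targets=[
    [6.5, [0, 0, 0], 0],
    [6.5, [0, 0, 0], 0],
  ],
)

```text
time_s: 15.45
ee_pos: [0.4346, 0.1329, 0.248]
eef_rot: [-1.571, 0.0, 0.314]
force: [0.1, 0.4, -0.7]
grip_width: 0.065
```

```bash
python3 w.py red .4256 .1618 .153; python3 -c "
from h import *
print(totool([.4256,.1618,.139]), tool()[:3,3])"
```

```text
pics/w15.50.png [0.4346 0.1328 0.248 ] [-1.571  0.     0.313]
464 z 0.153
mid [0.4297 0.1643 0.152 ] ptp [0.019  0.0353 0.0074] circ 0.4294 0.1643 0.0181
ell ((321.4833984375, 172.44053649902344), (16.5283203125, 40.90089797973633), 179.76609802246094) -> [0.4291 0.165  0.153 ]
circ tool shift cm [0.48 9.5  3.15]
ell tool shift cm [0.47 9.5  3.22]
[ 0.04142603 10.9022414   3.03159161] [0.43457534 0.1328492  0.2480248 ]
```

Emit:
jog_arm(
  targets=[
    [6.5, [0.35, 0, 3.15], 0],
    [6.5, [0.35, 4, 3.15], 0],
    [6.5, [0.35, 8, 3.15], 0],
    [6.5, [0.35, 10, 3.15], 0],
    [6.5, [0.35, 10.9, 3.15], 0],
    [6.5, [0.35, 10.9, 3.15], 0],
    [0.5, [0.35, 10.9, 3.15], 0],
    [0.5, [0.35, 10.9, 3.15], 0],
    [0.5, [0.35, 10.9, 3.15], 0],
    [0.5, [0.35, 10.9, 3.15], 0],
  ],
  grip_force=35,
)

```text
time_s: 16.5
ee_pos: [0.428, 0.1649, 0.1397]
eef_rot: [-1.571, -0.001, 0.315]
force: [0.1, 0.2, 0.1]
grip_width: 0.0364
```

Emit:
jog_arm(
  targets=[
    [0.5, [0, 0, 0], 0],
    [0.5, [0, 0, 0], 0],
    [0.5, [0, 0, 0], 0],
    [0.5, [0, 0, 0], 0],
  ],
)

```text
time_s: 16.9
ee_pos: [0.4281, 0.1649, 0.1392]
eef_rot: [-1.571, -0.001, 0.315]
force: [3.8, 1.4, -2.5]
grip_width: 0.0117
```

Emit:
jog_arm(
  targets=[
    [0.5, [-0.4, 0, 0], 0],
    [0.5, [-0.8, 0, 0], 0],
    [0.5, [-1.2, 0, 0], 0],
    [0.5, [-1.6, 0, 0], 0],
    [0.5, [-1.75, 0, 0], 0],
    [0.5, [-1.75, 0, 0], 0],
    [0.5, [-1.75, 0, 0], 0],
  ],
)

```text
time_s: 17.6
ee_pos: [0.4119, 0.1599, 0.1395]
eef_rot: [-1.57, -0.003, 0.315]
force: [7.8, 4.6, -4.0]
grip_width: 0.0118
```

Emit:
jog_arm(
  targets=[
    [0.5, [0, -0.3, -0.08], 0],
    [0.5, [0, -0.7, -0.19], 0],
    [0.5, [0, -1.05, -0.3], 0],
    [0.5, [0, -1.4, -0.4], 0],
    [0.5, [0, -1.75, -0.5], 0],
    [0.5, [0, -2.1, -0.63], 0],
    [0.5, [0, -2.45, -0.75], 0],
    [0.5, [0, -2.75, -0.88], 0],
    [0.5, [0, -2.75, -0.88], 0],
  ],
)

```text
time_s: 18.5
ee_pos: [0.4146, 0.1512, 0.167]
eef_rot: [-1.57, -0.002, 0.314]
force: [8.5, 2.8, -6.2]
grip_width: 0.0118
```

```bash
cat > chk.py <<'E'
from h import *
import sys
c=shot('side'); P=cloud(c); hsv=cv2.cvtColor(c['img'],cv2.COLOR_RGB2HSV); H,S,V=[hsv[...,i].astype(int) for i in range(3)]
cv2.imwrite(sys.argv[1],cv2.resize(c['img'][110:280,200:460,::-1],None,fx=3,fy=3))
# stand frame
yv=np.array([-.307,.952]); piv=np.array([.595,-.12])+.12*yv
s=(P[...,:2]-piv)@yv; x=(P[...,:2]-piv)@np.array([.952,.307])
m=(H>100)&(H<120)&(S>140)&(c['range_z']>0)&(abs(x)<.012)&(s>-.16)&(s<.24)&(P[...,2]>.05)&(P[...,2]<.25)
up=m&(s>-.09)&(s<.14); a=np.polyfit(s[up],P[...,2][up],1); print('beam tilt',np.arctan(a[0]).round(3),up.sum())
o=ctrl.get_obs(); print({k:np.round(o[k],3) for k in('time_s','ee_pos','force','grip_width')})
E
python3 chk.py pics/lift1.png
```

```text
beam tilt 0.137 526
{'time_s': np.float64(18.55), 'ee_pos': array([0.415, 0.151, 0.167]), 'force': array([ 9.053,  2.613, -6.331]), 'grip_width': np.float64(0.012)}
```

View pics/lift1.png

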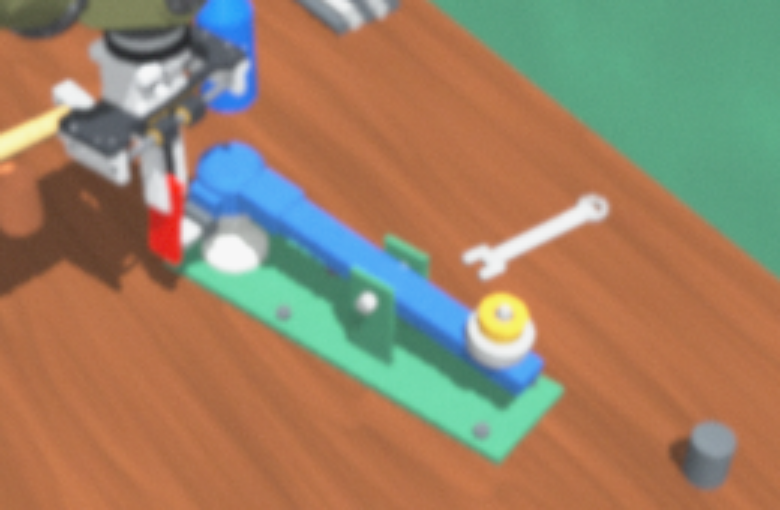

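The tongue is off the ball, tilted 0.137 rad, and both collars are on. I'll continue the arc to about 0.35.

Emit:
jog_arm(
  targets=[
    [0.5, [0, -0.45, -0.19], 0],
    [0.5, [0, -0.9, -0.38], 0],
    [0.5, [0, -1.3, -0.58], 0],
    [0.5, [0, -1.75, -0.8], 0],
    [0.5, [0, -2.2, -1.02], 0],
    [0.5, [0, -2.6, -1.25], 0],
    [0.5, [0, -3, -1.5], 0],
    [0.5, [0, -3.4, -1.75], 0],
    [0.5, [0, -3.8, -2], 0],
    [0.5, [0, -3.8, -2], 0],
  ],
)

```text
time_s: 19.55
ee_pos: [0.4208, 0.1321, 0.2049]
eef_rot: [-1.57, -0.002, 0.314]
force: [7.6, 3.0, -7.3]
grip_width: 0.0117
```

Emit:
jog_arm(
  targets=[
    [0.5, [0, 0, 0], 0],
    [0.5, [0, 0, 0], 0],
    [0.5, [0, 0, 0], 0],
    [0.5, [0, 0, 0], 0],
    [0.5, [0, 0, 0], 0],
    [0.5, [0, 0, 0], 0],
  ],
)

```text
time_s: 20.15
ee_pos: [0.4206, 0.1323, 0.2046]
eef_rot: [-1.57, -0.002, 0.314]
force: [8.8, 2.2, -4.6]
grip_width: 0.0123
```

```bash
python3 chk.py pics/lift2.png
```

```text
beam tilt 0.342 578
{'time_s': np.float64(20.2), 'ee_pos': array([0.421, 0.132, 0.205]), 'force': array([ 8.45 ,  2.742, -5.12 ]), 'grip_width': np.float64(0.012)}
```

View pics/lift2.png

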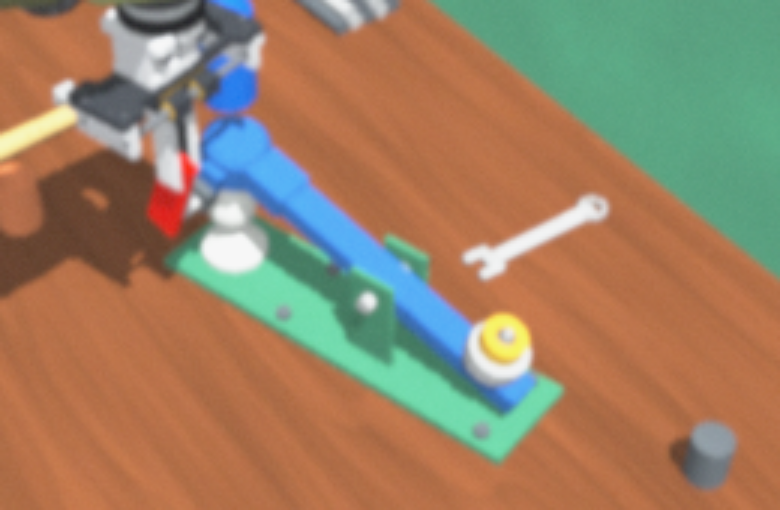

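The coupler is well clear above the ball at 0.342 rad, held steadily, and both collars are on the post. Handing in.

```bash
python3 -c "
from h import *
print(ctrl.hand_in())"
```

```text
the job is handed in; nothing more can be done
None
```

The job is done and handed in at about 20 s of the 67 s allowed. `hand_in` gives no verdict, so what follows rests on my own checks.

- **Collars:** I threaded the wide steel collar first, then the narrow brass one. Before the lift, the wide collar's top was 20 mm above the seat and the brass top 20 mm above that, so both were home. After the lift I only checked them by eye in the side picture, and both were still on the post.
- **Latch and lift:** I pulled the latch about 17 mm against roughly 9 N (the claw frees beyond 12 mm) and lifted the tongue along its arc. The last check gave a tilt of 0.342 rad (well clear from 0.27). The ball was visible below the mouth, the handle was still in the grip (about 12 mm opening), and the pose was steady over 0.6 s.
- **Disagreements:**
  - The gripper read 42.4–43.6 mm on the nominally 44 mm brass collar, but it went down the post without side force.
  - The wide collar met up to about 6 N of side force on the way down.
- **Other things on the bench:** I did not touch or move anything else knowingly. I did not re-measure the positions of the leave-alone objects at the end.

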